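# Find the full spray can by its weight, test its nozzle, bin the empties

## Robot

A 6-joint arm with a two-finger parallel gripper is mounted at the origin on the work surface. World frame = base frame: x ahead of the robot, y to its left, z up, the work surface at z = 0. Lengths are in mm, angles in rad, forces in N, time in s.
With the tool pointing down it reaches from about 300 to 775 mm from the base axis. Payload 14.6 kg.
Tool frame: the origin (TCP) lies on the centre line of the jaws, within the pads' length; the fingertips stand manip.finger_overhang ahead of it and the grasp point (between the pads) lies 11 mm behind it (manip.finger_overhang is the distance from the TCP to the fingertips, in mm); y points along the fingers, x is the direction in which the jaws open and shut, and the axes are right-handed (so a half turn about y gives the same grasp; the last joint's range is limited). The gripper opens to 94 mm and grips with 3 to 60 N. Pads are 16 mm wide; open, the fingers measure 119 mm over their backs; the gripper's body (75 mm by 177 mm) begins 78 mm behind the grasp point.
Start: joints at [1.182, 0.3, 1.521, -0, 1.321, -0.067], TCP at [173.948, 521.758, 213.446] pointing down, gripper open.
Joint ranges: [-3.03, 3.03], [-0.79, 2.21], [0.23, 2.52], [-1.04, 4.18], [0, 3.07], [-2.55, 2.55]. Speed limits (rad/s): [2.22, 2.22, 2.57, 3.14, 3.14, 3.14].

## Interface

Orientations are given as [roll, pitch, yaw] about the fixed x, y, z axes, in that order (R = Rz(yaw) Ry(pitch) Rx(roll)).
In Python, from cell import monitor, viewer, ticket, manip gives the robot as it stands.
- The arm moves only by the shell command python3 -m jog 'ROWS' [FORCE]. ROWS is JSON, a list of rows, each an object of numbers: "grip": the finger opening in cm, from 0 to 9.4; "dx", "dy", "dz": the shift along the tool's x, y, z in cm; "spin": the turn about the tool's y in degrees. In form: [{"grip": .., "dx": .., "dy": .., "dz": .., "spin": ..}, ...]. A call has 1 to 20 rows; each row is the pose to reach, as a shift and turn from the pose commanded when the call began, along the tool's axes at that moment; what a row does not reach only later rows make up. A row lasts 1/8 s, in which the tool goes at most 62.5 mm and 10.7 degrees, less where a joint would pass 70% of its speed; a pose out of reach is approached as far as the arm can. A call with a gripper value outside its range is refused whole. The fingers move at their own pace and stop on an object; FORCE is the grip in N (left out, the last holds). Time passes only in rows, so rows that repeat a pose let the fingers close. It gives the time, the measured TCP pose, the force and the opening at its end, in the units of the state.
- monitor.read_state(): the state, without advancing time (a new reading comes with each control period).
- viewer.camera(name): name is "side" or "top"; returns a dict with "color" (480x640x3 uint8, red, green, blue), "vertical_fov" (degrees; the focal length in pixels is half the picture's height over the tangent of half this angle, whatever the lens; pixels are square), "cx", "cy" (the principal point, pixels), "rvec" (rotation vector, rad) and "tvec" (3), from world to camera coordinates, as OpenCV has them. Camera axes: x right, y down, z forward; pixel columns grow to the right and rows downward; lengths in mm; the calibration is good to about 2 mm. A picture is of the moment at which its call begins. There is no depth.
- ticket.sign_off(): hands the job in, once; it reports no verdict.
The state is a dict: "clock": time; "joints": joint angles; "qd": joint speeds; "effort": joint torques, N m; "eef_pos": TCP position; "eef_rot": TCP orientation; "wrist_force": force on the tool from outside, world axes, zero at the start; "moment": the same for the moment, N m; "finger_gap": finger opening in mm.
Only numpy, scipy, OpenCV 4.12 (cv2) and the standard library are available. Lean on these libraries where they do the work, as an engineer would, in place of code of your own. Each camera call takes 0.05 s, during which the arm holds its last target. There are 200 camera calls.

## Task

Only one of the three identical spray cans is still full: lift them and feel which it is. Set the full can down upright in the steel drip tray, without dropping it, and test it there by pressing its nozzle cap right down and letting it spring back up. Put the two empty cans in the grey recycling tub and leave everything else where it is.

Things in the scene. Friction and masses are not known exactly. Their poses are not given: they have to be found in the camera images.
- can_a: spray can standing upright, one of three that look exactly alike: plain aluminium with a white paper band, 52 mm diameter, straight sides up to 125, shoulder up to 138, white nozzle cap 27 diameter from 140 to 158. Origin: centre of its underside, z up along the can. One of the three is full (0.42 to 0.60 kg), the other two are all but empty (0.10 to 0.17 kg); nothing on the outside shows which.
- can_a_mid (a point): middle of that can, on its axis 75 mm above its underside
- can_a_top (a point): centre of the top face of that can's nozzle cap, 158 mm above its underside when up; moves with the cap
- can_a_cap (a joint): that can's sprung nozzle cap: 0 up, 0.006 m pressed right down; starts to give at 2 N, right down at 5 N
- can_b: spray can standing upright, one of three that look exactly alike: plain aluminium with a white paper band, 52 mm diameter, straight sides up to 125, shoulder up to 138, white nozzle cap 27 diameter from 140 to 158. Origin: centre of its underside, z up along the can. One of the three is full (0.42 to 0.60 kg), the other two are all but empty (0.10 to 0.17 kg); nothing on the outside shows which.
- can_b_mid (a point): middle of that can, on its axis 75 mm above its underside
- can_b_top (a point): centre of the top face of that can's nozzle cap, 158 mm above its underside when up; moves with the cap
- can_b_cap (a joint): that can's sprung nozzle cap: 0 up, 0.006 m pressed right down; starts to give at 2 N, right down at 5 N
- can_c: spray can standing upright, one of three that look exactly alike: plain aluminium with a white paper band, 52 mm diameter, straight sides up to 125, shoulder up to 138, white nozzle cap 27 diameter from 140 to 158. Origin: centre of its underside, z up along the can. One of the three is full (0.42 to 0.60 kg), the other two are all but empty (0.10 to 0.17 kg); nothing on the outside shows which.
- can_c_mid (a point): middle of that can, on its axis 75 mm above its underside
- can_c_top (a point): centre of the top face of that can's nozzle cap, 158 mm above its underside when up; moves with the cap
- can_c_cap (a joint): that can's sprung nozzle cap: 0 up, 0.006 m pressed right down; starts to give at 2 N, right down at 5 N
- drip_tray: low square stainless steel drip tray, 160 x 160, fixed to the counter, floor 4 thick, rim 4 thick and 12 tall. Origin: centre of its underside, x and y along its sides
- bin: open grey plastic recycling tub, 180 (its x) x 260 (its y) x 80 tall, walls and floor 5 thick, fixed to the counter. Origin: centre of its underside
- screwdriver: red-handled screwdriver lying among the cans, 170 long (mm); a bystander. Origin: centre of its underside
- spoon: steel spoon lying among the cans, 150 long (mm); a bystander. Origin: centre of its underside
- mug: white mug, 80 across, 90 tall (mm); a bystander. Origin: centre of its underside
- soap: amber soap bottle with white cap, 60 across, 170 tall (mm); a bystander. Origin: centre of its underside
- coffee_jar: amber glass jar with white lid, 90 across, 130 tall (mm); a bystander. Origin: centre of its underside
There are look-alikes about, which are no part of the job. What is shaped like the can_a but blue is not meant. Leave any blue look-alike of the can_b alone.

How it is judged (in metres and radians):
On the way, in this order (a step that is already met when the one before it is completed fails the run):
1. the full can stands upright in the drip tray, at rest, its cap not yet pressed (((x of can_a in the frame of drip_tray between -0.056 and 0.056 m and y of can_a in the frame of drip_tray between -0.056 and 0.056 m and z of can_a in the frame of drip_tray below 0.01 m and angle between can_a's own z axis and vertical below 0.1 rad and contact force between can_a and drip_tray above 2.6 N and value of joint can_a_cap below 0.0015 m and linear speed of can_a below 0.02 m/s) or (x of can_b in the frame of drip_tray between -0.056 and 0.056 m and y of can_b in the frame of drip_tray between -0.056 and 0.056 m and z of can_b in the frame of drip_tray below 0.01 m and angle between can_b's own z axis and vertical below 0.1 rad and contact force between can_b and drip_tray above 2.6 N and value of joint can_b_cap below 0.0015 m and linear speed of can_b below 0.02 m/s) or (x of can_c in the frame of drip_tray between -0.056 and 0.056 m and y of can_c in the frame of drip_tray between -0.056 and 0.056 m and z of can_c in the frame of drip_tray below 0.01 m and angle between can_c's own z axis and vertical below 0.1 rad and contact force between can_c and drip_tray above 2.6 N and value of joint can_c_cap below 0.0015 m and linear speed of can_c below 0.02 m/s))), for 0.2 s.
2. its nozzle cap is pressed right down while it stands there (((x of can_a in the frame of drip_tray between -0.056 and 0.056 m and y of can_a in the frame of drip_tray between -0.056 and 0.056 m and z of can_a in the frame of drip_tray below 0.01 m and angle between can_a's own z axis and vertical below 0.1 rad and value of joint can_a_cap above 0.0045 m) or (x of can_b in the frame of drip_tray between -0.056 and 0.056 m and y of can_b in the frame of drip_tray between -0.056 and 0.056 m and z of can_b in the frame of drip_tray below 0.01 m and angle between can_b's own z axis and vertical below 0.1 rad and value of joint can_b_cap above 0.0045 m) or (x of can_c in the frame of drip_tray between -0.056 and 0.056 m and y of can_c in the frame of drip_tray between -0.056 and 0.056 m and z of can_c in the frame of drip_tray below 0.01 m and angle between can_c's own z axis and vertical below 0.1 rad and value of joint can_c_cap above 0.0045 m))), for 0.05 s.
3. the cap has sprung back up, the can still upright in the tray (((x of can_a in the frame of drip_tray between -0.056 and 0.056 m and y of can_a in the frame of drip_tray between -0.056 and 0.056 m and z of can_a in the frame of drip_tray below 0.01 m and angle between can_a's own z axis and vertical below 0.1 rad and value of joint can_a_cap below 0.0015 m) or (x of can_b in the frame of drip_tray between -0.056 and 0.056 m and y of can_b in the frame of drip_tray between -0.056 and 0.056 m and z of can_b in the frame of drip_tray below 0.01 m and angle between can_b's own z axis and vertical below 0.1 rad and value of joint can_b_cap below 0.0015 m) or (x of can_c in the frame of drip_tray between -0.056 and 0.056 m and y of can_c in the frame of drip_tray between -0.056 and 0.056 m and z of can_c in the frame of drip_tray below 0.01 m and angle between can_c's own z axis and vertical below 0.1 rad and value of joint can_c_cap below 0.0015 m))), for 0.1 s.
At the end, for the whole second after the job is handed in: The full can (known by its weight on the tray, over 2.6 N) stands in the drip tray within the rim, upright to 0.1 rad, at rest, cap up to 1.5 mm; both empty cans are at rest in the tub, standing or lying, their middles inside its outline and less than 110 mm above its underside (((x of can_a in the frame of drip_tray between -0.056 and 0.056 m and y of can_a in the frame of drip_tray between -0.056 and 0.056 m and z of can_a in the frame of drip_tray below 0.01 m and angle between can_a's own z axis and vertical below 0.1 rad and contact force between can_a and drip_tray above 2.6 N and value of joint can_a_cap below 0.0015 m and linear speed of can_a below 0.02 m/s and x of can_b_mid in the frame of bin between -0.09 and 0.09 m and y of can_b_mid in the frame of bin between -0.13 and 0.13 m and z of can_b_mid in the frame of bin between 0 and 0.11 m and linear speed of each of can_b, can_c below 0.03 m/s and x of can_c_mid in the frame of bin between -0.09 and 0.09 m and y of can_c_mid in the frame of bin between -0.13 and 0.13 m and z of can_c_mid in the frame of bin between 0 and 0.11 m) or (x of can_b in the frame of drip_tray between -0.056 and 0.056 m and y of can_b in the frame of drip_tray between -0.056 and 0.056 m and z of can_b in the frame of drip_tray below 0.01 m and angle between can_b's own z axis and vertical below 0.1 rad and contact force between can_b and drip_tray above 2.6 N and value of joint can_b_cap below 0.0015 m and linear speed of can_b below 0.02 m/s and x of can_a_mid in the frame of bin between -0.09 and 0.09 m and y of can_a_mid in the frame of bin between -0.13 and 0.13 m and z of can_a_mid in the frame of bin between 0 and 0.11 m and linear speed of each of can_a, can_c below 0.03 m/s and x of can_c_mid in the frame of bin between -0.09 and 0.09 m and y of can_c_mid in the frame of bin between -0.13 and 0.13 m and z of can_c_mid in the frame of bin between 0 and 0.11 m) or (x of can_c in the frame of drip_tray between -0.056 and 0.056 m and y of can_c in the frame of drip_tray between -0.056 and 0.056 m and z of can_c in the frame of drip_tray below 0.01 m and angle between can_c's own z axis and vertical below 0.1 rad and contact force between can_c and drip_tray above 2.6 N and value of joint can_c_cap below 0.0015 m and linear speed of can_c below 0.02 m/s and x of can_a_mid in the frame of bin between -0.09 and 0.09 m and y of can_a_mid in the frame of bin between -0.13 and 0.13 m and z of can_a_mid in the frame of bin between 0 and 0.11 m and linear speed of each of can_a, can_b below 0.03 m/s and x of can_b_mid in the frame of bin between -0.09 and 0.09 m and y of can_b_mid in the frame of bin between -0.13 and 0.13 m and z of can_b_mid in the frame of bin between 0 and 0.11 m))); the robot touches nothing.
It fails at once if a bystander is moved more than 40 mm (distance of any of screwdriver, spoon, mug, soap, coffee_jar from where it was at the start of the episode above 0.04 m).
It fails at once if a can is dropped into the drip tray (falls there free of the fingers at more than 0.6 m/s, as from about 20 mm) ((horizontal distance between can_a and drip_tray below 0.09 m and contact force between the fingers and can_a below 0.1 N and linear speed of can_a above 0.6 m/s) or (horizontal distance between can_b and drip_tray below 0.09 m and contact force between the fingers and can_b below 0.1 N and linear speed of can_b above 0.6 m/s) or (horizontal distance between can_c and drip_tray below 0.09 m and contact force between the fingers and can_c below 0.1 N and linear speed of can_c above 0.6 m/s)).
It also fails if it takes over 67 s, if anything falls off the work surface, if the arm or the gripper's body presses on something with over 40 N, if the wrist force passes 120 N, or if a joint passes its speed limit or range.

## Working session

There is one attempt and no reset: what is moved stays moved. The work goes in short steps, Python scripts to look and compute and a shell command to move; the robot and the scene stay as the last step left them, time stands still between calls to the robot, and variables do not carry over. Pictures are saved under pics/ and viewed, about 8 in all and at most 12, crops included, and the job is handed in when it is done.

```bash
mkdir -p pics; cat > h.py <<'E'
import numpy as np, cv2
from cell import monitor, viewer, ticket, manip
def cam(n):
    c=viewer.camera(n); f=240/np.tan(np.radians(c["vertical_fov"])/2)
    K=np.array([[f,0,c["cx"]],[0,f,c["cy"]],[0,0,1.]])
    return c["color"],K,np.array(c["rvec"],float),np.array(c["tvec"],float)
def save(img,name): cv2.imwrite("pics/"+name,cv2.cvtColor(img,cv2.COLOR_RGB2BGR))
def back(K,r,t,uv,z):
    R=cv2.Rodrigues(r)[0]; d=R.T@np.linalg.inv(K)@np.array([uv[0],uv[1],1.]); o=-R.T@t.ravel()
    return o+d*(z-o[2])/d[2]
def proj(K,r,t,p): return cv2.projectPoints(np.array(p,float).reshape(-1,1,3),r,t,K,None)[0].reshape(-1,2)
E
python3 - <<'E'
from h import *
for n in("top","side"):
    i,K,r,t=cam(n); save(i,n+"0.png"); np.savez(n+"0.npz",i=i,K=K,r=r,t=t)
    print(n,K.round(1).tolist(),r,t)
print(monitor.read_state(), manip.finger_overhang)
E
```

```text
top [[576.2, 0.0, 317.4], [0.0, 576.2, 244.0], [0.0, 0.0, 1.0]] [ 2.14485934 -2.17886057  0.1047195 ] [  31.14242238  607.86064099 1286.90820001]
side [[468.4, 0.0, 326.1], [0.0, 468.4, 247.3], [0.0, 0.0, 1.0]] [ 2.32643812 -0.77214169  0.25933837] [-448.96410359  349.17184301  878.81230697]
{'clock': 0.1, 'joints': array([ 1.18237198e+00,  3.00408217e-01,  1.52151305e+00,  1.71315614e-05,
        1.32064893e+00, -6.66052640e-02]), 'qd': array([ 0.00045772,  0.00071832,  0.00025918,  0.00051077,  0.00069745,
       -0.00089824]), 'effort': array([-5.85436319e-04, -5.32649982e+01, -3.53284371e+01,  7.08386209e-02,
        2.34750914e-02, -7.80344681e-05]), 'eef_pos': array([173.88207306, 521.56710662, 212.94958521]), 'eef_rot': array([-1.57071471e+00,  9.74273489e-04,  1.24897303e+00]), 'wrist_force': array([-0.19765279,  0.26327849, -0.03183405]), 'moment': array([0.03924971, 0.00768973, 0.01917816]), 'finger_gap': 93.72478999330062} 8.0
```

View pics/top0.png

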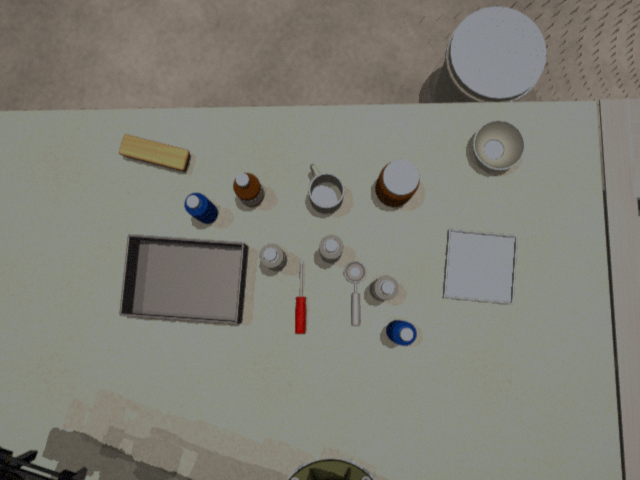

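View pics/side0.png

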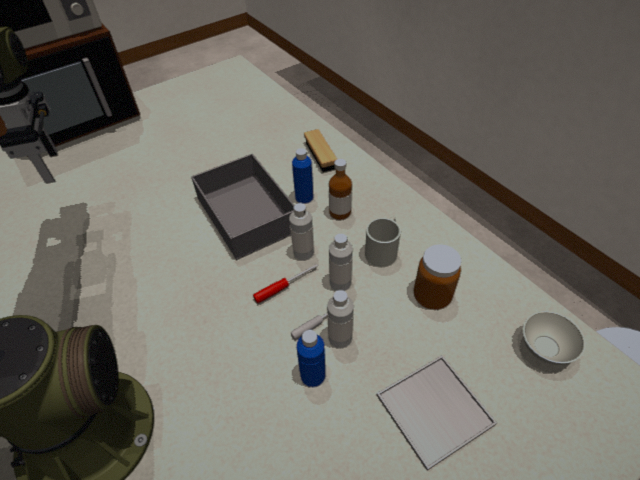

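The top view shows three silver cans, with caps at about (269,255), (333,243) and (386,287). Things that could be mistaken for them are the blue cans (202,207) and (401,333), the soap bottle (248,188) and the mug (325,192). I choose the three silver ones. The tub is at (185,280), the tray at (480,267). Next I measure them and check the fit in a crop.

```bash
cat > m.py <<'E'
from h import *
from scipy.optimize import least_squares
D={n:np.load(n+"0.npz") for n in("top","side")}
def tri(a,b):
    f=lambda p:np.r_[(proj(D["top"]["K"],D["top"]["r"],D["top"]["t"],p)[0]-a),(proj(D["side"]["K"],D["side"]["r"],D["side"]["t"],p)[0]-b)]
    s=least_squares(f,[500,0,100.]); return s.x.round(1),np.abs(s.fun).max().round(1)
T=D["top"]; a=(T["K"],T["r"],T["t"])
S=D["side"]; sa=(S["K"],S["r"],S["t"])
# cap centres: bright centroid near seeds (top)
ga=cv2.cvtColor(T["i"],cv2.COLOR_RGB2GRAY)
caps={}
for n,(u,v),sd in(("A",(269,255),(300,211)),("B",(333,243),(340,240)),("C",(386,287),(340,297)),("blueL",(193,201),(301,153)),("blueR",(406,335),(309,338)),("soap",(242,180),(340,165))):
    w=ga[v-11:v+12,u-11:u+12].astype(int); m=(w>w.max()-45).astype(np.uint8)
    k,l,st,c=cv2.connectedComponentsWithStats(m); j=1+np.argmax(st[1:,4]); cc=c[j]+[u-11,v-11]
    print(n,cc.round(1),st[j,4],"z158:",back(*a,cc,158).round(1),"tri",tri(cc,sd))
    caps[n]=back(*a,cc,158)
for nm,pts,z in(("bin top",[(128,236),(246,242),(241,324),(121,316)],80),("tray rim",[(447,231),(516,235),(513,304),(443,298)],12)):
    P=np.array([back(*a,p,z)[:2] for p in pts]); print(nm,P.round(0).tolist(),P.mean(0).round(1),"sides",np.linalg.norm(P-np.roll(P,-1,0),axis=1).round(0))
P=np.array([back(*sa,p,12)[:2] for p in [(440,358),(494,421),(429,466),(377,398)]]);print("tray side",P.mean(0).round(1))
P=np.array([back(*sa,p,80)[:2] for p in [(193,183),(252,156),(296,207),(236,236)]]);print("bin side",P.round(0).tolist(),P.mean(0).round(1))
print("others", {n:back(*a,p,z)[:2].round(0).tolist() for n,p,z in(("sd tip",(302,263),5),("sd end",(300,333),15),("spoon bowl",(355,270),5),("spoon end",(355,325),5),("mug",(326,192),90),("jar",(400,179),130))})
im=T["i"].copy()
def draw(im,a,sc,off):
    for n in"ABC":
        for z,r in((0,26),(125,26),(158,13.5)):
            th=np.linspace(0,6.28,40); q=np.c_[caps[n][0]+r*np.cos(th),caps[n][1]+r*np.sin(th),0*th+z]
            cv2.polylines(im,[np.int32((proj(*a,q)-off)*sc)],True,(255,0,0) if z==0 else (0,255,0),1)
c1=cv2.resize(T["i"][200:340,240:440],None,fx=3,fy=3,interpolation=cv2.INTER_CUBIC); draw(c1,a,3,(240,200))
c2=cv2.resize(S["i"][190:390,270:470][:180,:130],None,fx=2.3,fy=2.3,interpolation=cv2.INTER_CUBIC)[:420]; 
d2=c2.copy(); draw(d2,sa,2.3,(270,190))
c1=c1[:,:500]
save(np.hstack([c1[:d2.shape[0]],d2[:c1.shape[0]]]),"crop.png")
E
python3 m.py
```

```text
A [268.9 254.2] 485 z158: [575.2 121.  158. ] tri (array([577.2, 122.5, 140.1]), np.float64(0.2))
B [333.  242.8] 518 z158: [596.8 -11.9 158. ] tri (array([594.3, -10.1, 150.3]), np.float64(1.8))
C [386.7 286.6] 483 z158: [ 504.7 -120.5  158. ] tri (array([ 504.7, -121.4,  147.8]), np.float64(0.2))
blueL [190.3 198.3] 280 z158: [695.3 285.1 158. ] tri (array([697.1, 289.6, 141.7]), np.float64(0.8))
blueR [406.5 333.9] 131 z158: [ 408. -158.  158.] tri (array([ 407. , -158.9,  149.2]), np.float64(0.3))
soap [239.9 176.4] 300 z158: [740.3 181.  158. ] tri (array([740.3, 183. , 150.9]), np.float64(1.0))
bin top [[628.0, 441.0], [610.0, 179.0], [431.0, 190.0], [452.0, 453.0]] [530.2 315.7] sides [263. 180. 264. 176.]
tray rim [[636.0, -280.0], [624.0, -440.0], [465.0, -424.0], [481.0, -265.0]] [ 551.4 -352.2] sides [160. 160. 160. 156.]
tray side [ 549.5 -357.1]
bin side [[446.0, 427.0], [623.0, 429.0], [608.0, 192.0], [444.0, 197.0]] [530.4 311.3]
others {'sd tip': [567.0, 58.0], 'sd end': [406.0, 65.0], 'spoon bowl': [549.0, -65.0], 'spoon end': [422.0, -62.0], 'mug': [717.0, 0.0], 'jar': [735.0, -158.0]}
```

View pics/crop.png

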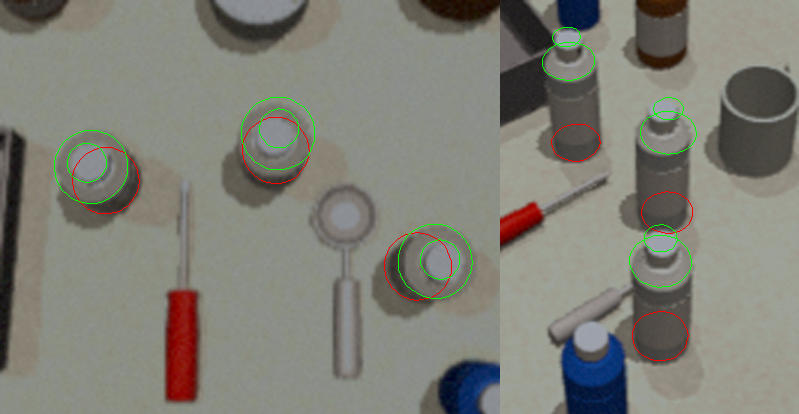

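The crop confirms the three silver cans. The circles fit A (90,163) and C (440,261) well, and B's are about 2 px off. I'll refine with both views and work out the first move.

```bash
cat > g.py <<'E'
from h import *; import sys
from scipy.spatial.transform import Rotation as Ro
s=monitor.read_state(); R=Ro.from_euler('xyz',s["eef_rot"]).as_matrix()
print("t",round(s["clock"],2),"pos",s["eef_pos"].round(1),"yaw",np.degrees(s["eef_rot"]).round(1),"F",s["wrist_force"].round(2),"gap",round(s["finger_gap"],1))
x,y,z=map(float,sys.argv[1:4])
d=R.T@(np.array([x,y,z])-s["eef_pos"])/10; print("dx dy dz cm",d.round(2),"spin to yaw0",np.degrees(s["eef_rot"][2]).round(1))
E
cat > r.py <<'E'
import sys,io,contextlib
with contextlib.redirect_stdout(io.StringIO()):
    from m import *
for n,u,v in(("A",(270,254.3),(300,206.1)),("B",(332.7,243.7),(341.3,236)),("C",(386.7,287),(340,293.5))):
    print(n,back(*a,u,158).round(1),back(*sa,v,158).round(1))
E
python3 r.py; python3 g.py 576 120 213
```

```text
A [575.  118.8 158. ] [577.  119.5 158. ]
B [594.9 -11.3 158. ] [595.6  -6.5 158. ]
C [ 503.8 -120.4  158. ] [ 505.  -120.5  158. ]
t 0.1 pos [173.9 521.6 212.9] yaw [-90.    0.1  71.6] F [-0.2   0.26 -0.03] gap 93.7
dx dy dz cm [-2.538e+01  2.000e-02 -5.085e+01] spin to yaw0 71.6
```

```bash
python3 -m jog '[{"grip":9.4,"dx":-25.4,"dy":0,"dz":-50.9,"spin":71.6},{"grip":9.4,"dx":-25.4,"dy":0,"dz":-50.9,"spin":71.6},{"grip":9.4,"dx":-25.4,"dy":0,"dz":-50.9,"spin":71.6},{"grip":9.4,"dx":-25.4,"dy":0,"dz":-50.9,"spin":71.6},{"grip":9.4,"dx":-25.4,"dy":0,"dz":-50.9,"spin":71.6},{"grip":9.4,"dx":-25.4,"dy":0,"dz":-50.9,"spin":71.6},{"grip":9.4,"dx":-25.4,"dy":0,"dz":-50.9,"spin":71.6},{"grip":9.4,"dx":-25.4,"dy":0,"dz":-50.9,"spin":71.6},{"grip":9.4,"dx":-25.4,"dy":0,"dz":-50.9,"spin":71.6},{"grip":9.4,"dx":-25.4,"dy":0,"dz":-50.9,"spin":71.6},{"grip":9.4,"dx":-25.4,"dy":0,"dz":-50.9,"spin":71.6},{"grip":9.4,"dx":-25.4,"dy":0,"dz":-50.9,"spin":71.6},{"grip":9.4,"dx":-25.4,"dy":0,"dz":-50.9,"spin":71.6},{"grip":9.4,"dx":-25.4,"dy":0,"dz":-50.9,"spin":71.6}]' 25; python3 g.py 576 119 94
```

```text
clock: 1.85
eef_pos: [576.2, 120.4, 213.7]
eef_rot: [-1.571, -0.0, 0.0]
wrist_force: [0.1, -0.1, 0.6]
finger_gap: 94.0
t 1.85 pos [576.2 120.4 213.7] yaw [-90.  -0.   0.] F [ 0.1  -0.13  0.55] gap 94.0
dx dy dz cm [-0.02 11.97 -0.14] spin to yaw0 0.0
```

```bash
python3 -m jog '[{"grip":9.4,"dy":5},{"grip":9.4,"dy":9},{"grip":9.4,"dy":12,"dz":-0.1},{"grip":9.4,"dy":12,"dz":-0.1},{"grip":4,"dy":12,"dz":-0.1},{"grip":4,"dy":12,"dz":-0.1},{"grip":4,"dy":12,"dz":-0.1},{"grip":4,"dy":12,"dz":-0.1},{"grip":4,"dy":12,"dz":-0.1},{"grip":4,"dy":12,"dz":-0.1},{"grip":4,"dy":11},{"grip":4,"dy":8},{"grip":4,"dy":4},{"grip":4,"dy":0},{"grip":4,"dy":-3},{"grip":4,"dy":-5},{"grip":4,"dy":-5},{"grip":4,"dy":-5},{"grip":4,"dy":-5},{"grip":4,"dy":-5}]' 25; python3 g.py 534 374 263
```

```text
t 1.85 pos [576.2 120.4 213.7] yaw [-90.  -0.   0.] F [ 0.1  -0.13  0.55] gap 94.0
dx dy dz cm [-4.21 -4.93 25.36] spin to yaw0 0.0validation failed for argument at $[0]...
```

Every row needs all of its fields.

```bash
python3 -m jog '[{"grip":9.4,"dx":0,"dy":5,"dz":0,"spin":0},{"grip":9.4,"dx":0,"dy":9,"dz":0,"spin":0},{"grip":9.4,"dx":0,"dy":12,"dz":-0.1,"spin":0},{"grip":9.4,"dx":0,"dy":12,"dz":-0.1,"spin":0},{"grip":4,"dx":0,"dy":12,"dz":-0.1,"spin":0},{"grip":4,"dx":0,"dy":12,"dz":-0.1,"spin":0},{"grip":4,"dx":0,"dy":12,"dz":-0.1,"spin":0},{"grip":4,"dx":0,"dy":12,"dz":-0.1,"spin":0},{"grip":4,"dx":0,"dy":12,"dz":-0.1,"spin":0},{"grip":4,"dx":0,"dy":12,"dz":-0.1,"spin":0},{"grip":4,"dx":0,"dy":11,"dz":0,"spin":0},{"grip":4,"dx":0,"dy":8,"dz":0,"spin":0},{"grip":4,"dx":0,"dy":4,"dz":0,"spin":0},{"grip":4,"dx":0,"dy":0,"dz":0,"spin":0},{"grip":4,"dx":0,"dy":-3,"dz":0,"spin":0},{"grip":4,"dx":0,"dy":-5,"dz":0,"spin":0},{"grip":4,"dx":0,"dy":-5,"dz":0,"spin":0},{"grip":4,"dx":0,"dy":-5,"dz":0,"spin":0},{"grip":4,"dx":0,"dy":-5,"dz":0,"spin":0},{"grip":4,"dx":0,"dy":-5,"dz":0,"spin":0}]' 25; python3 g.py 534 374 263
```

```text
clock: 4.35
eef_pos: [576.3, 119.8, 262.8]
eef_rot: [-1.571, 0.001, -0.001]
wrist_force: [0.6, 0.0, -4.8]
finger_gap: 51.3
t 4.35 pos [576.3 119.8 262.8] yaw [-90.    0.1  -0. ] F [ 0.56  0.04 -4.78] gap 51.3
dx dy dz cm [-4.250e+00 -2.000e-02  2.542e+01] spin to yaw0 -0.0
```

About 5 N lifted, so A looks like the full can. I'll carry it over to the tray and reread the weight at rest.

```bash
python3 -m jog '[{"grip":4,"dx":0,"dy":-2,"dz":0,"spin":0},{"grip":4,"dx":0,"dy":-2,"dz":-2,"spin":0},{"grip":4,"dx":0,"dy":-2,"dz":-6,"spin":0},{"grip":4,"dx":-0.5,"dy":-2,"dz":-10,"spin":0},{"grip":4,"dx":-1,"dy":-2,"dz":-15,"spin":0},{"grip":4,"dx":-1.2,"dy":-2,"dz":-20,"spin":0},{"grip":4,"dx":-1.5,"dy":-2,"dz":-25,"spin":0},{"grip":4,"dx":-1.8,"dy":-2,"dz":-30,"spin":0},{"grip":4,"dx":-2,"dy":-2,"dz":-35,"spin":0},{"grip":4,"dx":-2.5,"dy":-2,"dz":-40,"spin":0},{"grip":4,"dx":-2.5,"dy":-2,"dz":-44,"spin":0},{"grip":4,"dx":-2.5,"dy":-2,"dz":-46.5,"spin":0},{"grip":4,"dx":-2.5,"dy":-2,"dz":-47.4,"spin":0},{"grip":4,"dx":-2.5,"dy":-2,"dz":-47.4,"spin":0},{"grip":4,"dx":-2.5,"dy":-2,"dz":-47.4,"spin":0},{"grip":4,"dx":-2.5,"dy":-2,"dz":-47.4,"spin":0},{"grip":4,"dx":-2.5,"dy":-2,"dz":-47.4,"spin":0}]' 25; python3 g.py 551 -354 100
python3 - <<'E'
from h import *
a=cam("top"); b=cam("side")
z=monitor.read_state(); print(z["wrist_force"])
save(np.hstack([a[0][180:400,400:600],b[0][220:480,300:560][:220]]),"tray1.png")
E
```

```text
clock: 6.48
eef_pos: [551.3, -353.7, 283.6]
eef_rot: [-1.571, -0.0, -0.0]
wrist_force: [0.5, 0.4, -5.0]
finger_gap: 51.3
t 6.47 pos [ 551.3 -353.7  283.6] yaw [-90.  -0.  -0.] F [ 0.5   0.37 -5.01] gap 51.3
dx dy dz cm [-0.04 18.36 -0.03] spin to yaw0 -0.0
[ 0.06281421 -0.09172119 -5.27523117]
```

View pics/tray1.png

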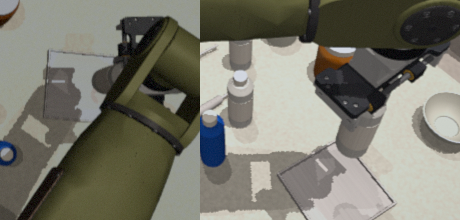

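The full can hangs upright over the tray (can at about (355,135) in the side half, tray below), with 5.0–5.3 N on the wrist, so about 0.5 kg. Lowering it.

```bash
python3 -m jog '[{"grip":4,"dx":0,"dy":3,"dz":0,"spin":0},{"grip":4,"dx":0,"dy":7,"dz":0,"spin":0},{"grip":4,"dx":0,"dy":11,"dz":0,"spin":0},{"grip":4,"dx":0,"dy":14.5,"dz":0,"spin":0},{"grip":4,"dx":0,"dy":16.5,"dz":0,"spin":0},{"grip":4,"dx":0,"dy":17.5,"dz":0,"spin":0},{"grip":4,"dx":0,"dy":18.1,"dz":0,"spin":0},{"grip":4,"dx":0,"dy":18.4,"dz":0,"spin":0},{"grip":4,"dx":0,"dy":18.6,"dz":0,"spin":0},{"grip":4,"dx":0,"dy":18.6,"dz":0,"spin":0},{"grip":4,"dx":0,"dy":18.6,"dz":0,"spin":0}]' 25
```

```text
clock: 7.95
eef_pos: [551.3, -354.2, 97.7]
eef_rot: [-1.571, -0.0, -0.001]
wrist_force: [0.1, 0.1, -5.6]
finger_gap: 51.3
```

```bash
python3 -m jog '[{"grip":4,"dx":0,"dy":0.1,"dz":0,"spin":0},{"grip":4,"dx":0,"dy":0.1,"dz":0,"spin":0},{"grip":4,"dx":0,"dy":0.1,"dz":0,"spin":0}]' 25; python3 -m jog '[{"grip":4,"dx":0,"dy":0.1,"dz":0,"spin":0},{"grip":4,"dx":0,"dy":0.1,"dz":0,"spin":0},{"grip":4,"dx":0,"dy":0.1,"dz":0,"spin":0}]' 25
```

```text
clock: 8.32
eef_pos: [551.3, -354.4, 97.6]
eef_rot: [-1.572, -0.001, -0.001]
wrist_force: [-3.7, 1.4, 6.3]
finger_gap: 51.6
clock: 8.7
eef_pos: [551.4, -354.6, 97.6]
eef_rot: [-1.572, -0.001, -0.001]
wrist_force: [-8.0, 2.8, 13.3]
finger_gap: 51.1
```

It is on the tray floor and pressed lightly. I'll ease off, open and rise.

```bash
python3 -m jog '[{"grip":4,"dx":0,"dy":-0.1,"dz":0,"spin":0},{"grip":4,"dx":0,"dy":-0.1,"dz":0,"spin":0},{"grip":9.4,"dx":0,"dy":-0.1,"dz":0,"spin":0},{"grip":9.4,"dx":0,"dy":-0.1,"dz":0,"spin":0},{"grip":9.4,"dx":0,"dy":-0.1,"dz":0,"spin":0},{"grip":9.4,"dx":0,"dy":-0.1,"dz":0,"spin":0},{"grip":9.4,"dx":0,"dy":-0.1,"dz":0,"spin":0},{"grip":9.4,"dx":0,"dy":-0.1,"dz":0,"spin":0},{"grip":9.4,"dx":0,"dy":-3,"dz":0,"spin":0},{"grip":9.4,"dx":0,"dy":-8,"dz":0,"spin":0},{"grip":9.4,"dx":0,"dy":-13,"dz":0,"spin":0},{"grip":9.4,"dx":0,"dy":-13,"dz":0,"spin":0},{"grip":0,"dx":0,"dy":-13,"dz":0,"spin":0},{"grip":0,"dx":0,"dy":-13,"dz":0,"spin":0},{"grip":0,"dx":0,"dy":-13,"dz":0,"spin":0},{"grip":0,"dx":0,"dy":-13,"dz":0,"spin":0},{"grip":0,"dx":0,"dy":-13,"dz":0,"spin":0},{"grip":0,"dx":0,"dy":-13,"dz":0,"spin":0}]' 25
python3 - <<'E'
from h import *
b=cam("side"); print(monitor.read_state()["eef_pos"])
print(proj(*b[1:],[[551.3,-354,158+4],[551.3,-354,4]]))
save(cv2.resize(b[0][280:460,330:530],None,fx=3,fy=3),"tray2.png")
E
```

```text
clock: 10.95
eef_pos: [551.2, -354.2, 225.4]
eef_rot: [-1.571, 0.0, -0.001]
wrist_force: [0.3, 0.7, 0.4]
finger_gap: 37.4
[ 551.17590234 -354.17580425  225.44632629]
[[448.34650785 371.21003994]
 [433.52199889 408.40688987]]
```

View pics/tray2.png

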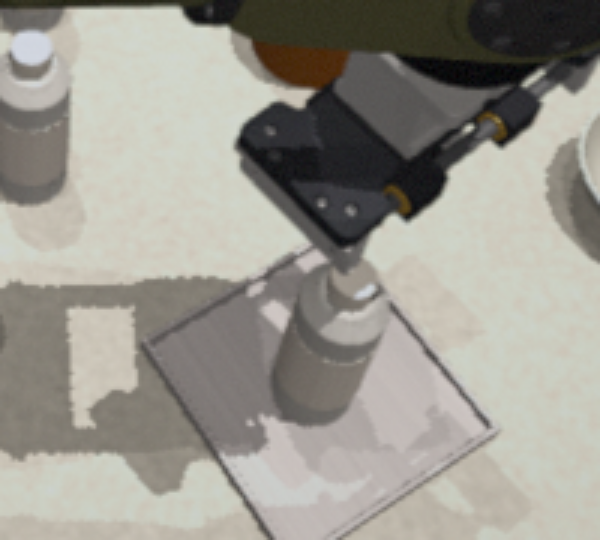

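The full can stands upright in the tray, cap at about (355,283) in the crop, within 1 px of prediction. I'll finish closing the fingers, then press.

```bash
python3 -m jog '[{"grip":0,"dx":0,"dy":0,"dz":0,"spin":0},{"grip":0,"dx":0,"dy":0,"dz":0,"spin":0},{"grip":0,"dx":0,"dy":2,"dz":0,"spin":0},{"grip":0,"dx":0,"dy":4,"dz":0,"spin":0},{"grip":0,"dx":0,"dy":5,"dz":0,"spin":0},{"grip":0,"dx":0,"dy":5.5,"dz":0,"spin":0},{"grip":0,"dx":0,"dy":5.8,"dz":0,"spin":0},{"grip":0,"dx":0,"dy":6.0,"dz":0,"spin":0},{"grip":0,"dx":0,"dy":6.0,"dz":0,"spin":0},{"grip":0,"dx":0,"dy":6.0,"dz":0,"spin":0}]' 25
```

```text
clock: 12.25
eef_pos: [551.3, -354.2, 165.9]
eef_rot: [-1.571, -0.001, -0.001]
wrist_force: [-0.8, 0.9, 4.3]
finger_gap: 0.7
```

4.3 N, part way down; 2 mm more.

```bash
python3 -m jog '[{"grip":0,"dx":0,"dy":0.15,"dz":0,"spin":0},{"grip":0,"dx":0,"dy":0.25,"dz":0,"spin":0},{"grip":0,"dx":0,"dy":0.25,"dz":0,"spin":0},{"grip":0,"dx":0,"dy":0.25,"dz":0,"spin":0}]' 25
```

```text
clock: 12.75
eef_pos: [551.6, -354.4, 164.2]
eef_rot: [-1.572, -0.002, -0.001]
wrist_force: [-1.0, 1.4, 11.0]
finger_gap: 0.7
```

11 N, so the cap is bottomed. Now release, rise, and go over C.

```bash
python3 -m jog '[{"grip":0,"dx":0,"dy":-1,"dz":0,"spin":0},{"grip":0,"dx":0,"dy":-3,"dz":0,"spin":0},{"grip":0,"dx":0,"dy":-6,"dz":0,"spin":0},{"grip":9.4,"dx":0,"dy":-8,"dz":0,"spin":0},{"grip":9.4,"dx":-1,"dy":-8,"dz":5,"spin":0},{"grip":9.4,"dx":-2,"dy":-8,"dz":10,"spin":0},{"grip":9.4,"dx":-3,"dy":-8,"dz":15,"spin":0},{"grip":9.4,"dx":-4,"dy":-8,"dz":20,"spin":0},{"grip":9.4,"dx":-4.7,"dy":-8,"dz":23.4,"spin":0},{"grip":9.4,"dx":-4.7,"dy":-8,"dz":23.4,"spin":0},{"grip":9.4,"dx":-4.7,"dy":-8,"dz":23.4,"spin":0},{"grip":9.4,"dx":-4.7,"dy":-8,"dz":23.4,"spin":0}]' 25; python3 g.py 504.5 -120.5 94
```

```text
clock: 14.25
eef_pos: [504.4, -121.1, 242.7]
eef_rot: [-1.571, 0.0, -0.002]
wrist_force: [-0.5, 0.2, -0.0]
finger_gap: 87.0
t 14.25 pos [ 504.4 -121.1  242.7] yaw [-90.    0.   -0.1] F [-0.49  0.24 -0.02] gap 87.0
dx dy dz cm [1.000e-02 1.487e+01 6.000e-02] spin to yaw0 -0.1
```

```bash
python3 -m jog '[{"grip":9.4,"dx":0,"dy":5,"dz":0,"spin":0},{"grip":9.4,"dx":0,"dy":10,"dz":0,"spin":0},{"grip":9.4,"dx":0,"dy":14,"dz":0.1,"spin":0},{"grip":9.4,"dx":0,"dy":14.9,"dz":0.1,"spin":0},{"grip":9.4,"dx":0,"dy":14.9,"dz":0.1,"spin":0},{"grip":4,"dx":0,"dy":14.9,"dz":0.1,"spin":0},{"grip":4,"dx":0,"dy":14.9,"dz":0.1,"spin":0},{"grip":4,"dx":0,"dy":14.9,"dz":0.1,"spin":0},{"grip":4,"dx":0,"dy":14.9,"dz":0.1,"spin":0},{"grip":4,"dx":0,"dy":14.9,"dz":0.1,"spin":0},{"grip":4,"dx":0,"dy":14.9,"dz":0.1,"spin":0},{"grip":4,"dx":0,"dy":12,"dz":0,"spin":0},{"grip":4,"dx":0,"dy":8,"dz":0,"spin":0},{"grip":4,"dx":0,"dy":4,"dz":0,"spin":0},{"grip":4,"dx":0,"dy":0,"dz":0,"spin":0},{"grip":4,"dx":0,"dy":-2.5,"dz":0,"spin":0},{"grip":4,"dx":0,"dy":-2.5,"dz":0,"spin":0},{"grip":4,"dx":0,"dy":-2.5,"dz":0,"spin":0}]' 20; python3 g.py 534 374 267
```

```text
clock: 16.5
eef_pos: [503.9, -120.0, 266.4]
eef_rot: [-1.57, 0.002, -0.001]
wrist_force: [-0.1, -0.5, -1.2]
finger_gap: 51.2
t 16.5 pos [ 503.9 -120.   266.4] yaw [-90.    0.1  -0. ] F [-0.05 -0.55 -1.2 ] gap 51.2
dx dy dz cm [ 2.970e+00 -3.000e-02  4.941e+01] spin to yaw0 -0.0
```

1.2 N, so C is empty. Carry it to the far half of the tub.

```bash
python3 -m jog '[{"grip":4,"dx":0,"dy":0,"dz":2,"spin":0},{"grip":4,"dx":0,"dy":0,"dz":6,"spin":0},{"grip":4,"dx":0.5,"dy":0,"dz":11,"spin":0},{"grip":4,"dx":0.5,"dy":0,"dz":16,"spin":0},{"grip":4,"dx":1,"dy":0,"dz":21,"spin":0},{"grip":4,"dx":1.5,"dy":0,"dz":26,"spin":0},{"grip":4,"dx":2,"dy":0,"dz":31,"spin":0},{"grip":4,"dx":2,"dy":0,"dz":36,"spin":0},{"grip":4,"dx":2.5,"dy":0,"dz":41,"spin":0},{"grip":4,"dx":3,"dy":0,"dz":45,"spin":0},{"grip":4,"dx":3,"dy":0,"dz":48,"spin":0},{"grip":4,"dx":3,"dy":0,"dz":49.4,"spin":0},{"grip":4,"dx":3,"dy":0,"dz":49.4,"spin":0},{"grip":4,"dx":3,"dy":0,"dz":49.4,"spin":0},{"grip":4,"dx":3,"dy":0,"dz":49.4,"spin":0}]' 20; python3 g.py 534 374 99
```

```text
clock: 18.38
eef_pos: [534.9, 373.0, 268.2]
eef_rot: [-1.571, -0.0, -0.002]
wrist_force: [-0.1, -0.2, -0.9]
finger_gap: 51.5
t 18.38 pos [534.9 373.  268.2] yaw [-90.   -0.   -0.1] F [-0.07 -0.25 -0.88] gap 51.5
dx dy dz cm [-0.09 16.92  0.1 ] spin to yaw0 -0.1
```

```bash
python3 -m jog '[{"grip":4,"dx":0,"dy":4,"dz":0,"spin":0},{"grip":4,"dx":0,"dy":9,"dz":0,"spin":0},{"grip":4,"dx":0,"dy":13,"dz":0,"spin":0},{"grip":4,"dx":0,"dy":15.5,"dz":0,"spin":0},{"grip":4,"dx":0,"dy":16.5,"dz":0,"spin":0},{"grip":4,"dx":0,"dy":16.9,"dz":0,"spin":0},{"grip":4,"dx":0,"dy":16.9,"dz":0,"spin":0},{"grip":4,"dx":0,"dy":16.9,"dz":0,"spin":0}]' 20;  python3 -m jog '[{"grip":9.4,"dx":0,"dy":0,"dz":0,"spin":0},{"grip":9.4,"dx":0,"dy":0,"dz":0,"spin":0},{"grip":9.4,"dx":0,"dy":0,"dz":0,"spin":0},{"grip":9.4,"dx":0,"dy":0,"dz":0,"spin":0},{"grip":9.4,"dx":0,"dy":0,"dz":0,"spin":0},{"grip":9.4,"dx":0,"dy":-3,"dz":0,"spin":0},{"grip":9.4,"dx":0,"dy":-7,"dz":0,"spin":0},{"grip":9.4,"dx":0,"dy":-11,"dz":0,"spin":0},{"grip":9.4,"dx":0,"dy":-14,"dz":0,"spin":0},{"grip":9.4,"dx":0,"dy":-14,"dz":0,"spin":0},{"grip":9.4,"dx":0,"dy":-14,"dz":0,"spin":0}]' 20; python3 g.py 595 -9.5 240
```

```text
clock: 19.38
eef_pos: [535.0, 374.0, 100.0]
eef_rot: [-1.57, -0.001, -0.001]
wrist_force: [0.8, -0.4, -0.7]
finger_gap: 51.2
clock: 20.75
eef_pos: [534.4, 373.7, 237.6]
eef_rot: [-1.572, 0.001, -0.001]
wrist_force: [0.1, -0.9, 0.1]
finger_gap: 93.9
t 20.75 pos [534.4 373.7 237.6] yaw [-90.1   0.1  -0. ] F [ 0.05 -0.88  0.14] gap 93.9
dx dy dz cm [  6.09  -0.21 -38.31] spin to yaw0 -0.0
```

```bash
python3 -m jog '[{"grip":9.4,"dx":0.5,"dy":0,"dz":-4,"spin":0},{"grip":9.4,"dx":1.5,"dy":0,"dz":-10,"spin":0},{"grip":9.4,"dx":2.5,"dy":0,"dz":-16,"spin":0},{"grip":9.4,"dx":3.5,"dy":0,"dz":-22,"spin":0},{"grip":9.4,"dx":4.5,"dy":0,"dz":-28,"spin":0},{"grip":9.4,"dx":5.5,"dy":0,"dz":-34,"spin":0},{"grip":9.4,"dx":6.1,"dy":0,"dz":-38.3,"spin":0},{"grip":9.4,"dx":6.1,"dy":0,"dz":-38.3,"spin":0},{"grip":9.4,"dx":6.1,"dy":0,"dz":-38.3,"spin":0},{"grip":9.4,"dx":6.1,"dy":0,"dz":-38.3,"spin":0}]' 20; python3 g.py 595 -9.5 94
```

```text
clock: 22.0
eef_pos: [595.2, -8.0, 238.5]
eef_rot: [-1.571, 0.001, 0.001]
wrist_force: [0.7, -0.5, 0.1]
finger_gap: 94.0
t 22.0 pos [595.2  -8.  238.5] yaw [-90.   0.   0.] F [ 0.69 -0.46  0.15] gap 94.0
dx dy dz cm [-1.000e-02  1.445e+01 -1.500e-01] spin to yaw0 0.0
```

```bash
python3 -m jog '[{"grip":9.4,"dx":0,"dy":5,"dz":0,"spin":0},{"grip":9.4,"dx":0,"dy":10,"dz":0,"spin":0},{"grip":9.4,"dx":0,"dy":13.5,"dz":-0.1,"spin":0},{"grip":9.4,"dx":0,"dy":14.4,"dz":-0.1,"spin":0},{"grip":9.4,"dx":0,"dy":14.4,"dz":-0.1,"spin":0},{"grip":4,"dx":0,"dy":14.4,"dz":-0.1,"spin":0},{"grip":4,"dx":0,"dy":14.4,"dz":-0.1,"spin":0},{"grip":4,"dx":0,"dy":14.4,"dz":-0.1,"spin":0},{"grip":4,"dx":0,"dy":14.4,"dz":-0.1,"spin":0},{"grip":4,"dx":0,"dy":14.4,"dz":-0.1,"spin":0},{"grip":4,"dx":0,"dy":14.4,"dz":-0.1,"spin":0},{"grip":4,"dx":0,"dy":12,"dz":0,"spin":0},{"grip":4,"dx":0,"dy":8,"dz":0,"spin":0},{"grip":4,"dx":0,"dy":4,"dz":0,"spin":0},{"grip":4,"dx":0,"dy":0,"dz":0,"spin":0},{"grip":4,"dx":0,"dy":-2.6,"dz":0,"spin":0},{"grip":4,"dx":0,"dy":-2.6,"dz":0,"spin":0},{"grip":4,"dx":0,"dy":-2.6,"dz":0,"spin":0}]' 20; python3 g.py 526 254 265
```

```text
clock: 24.25
eef_pos: [595.0, -9.2, 263.2]
eef_rot: [-1.571, 0.002, -0.001]
wrist_force: [-0.1, -0.0, -2.2]
finger_gap: 51.6
t 24.25 pos [595.   -9.2 263.2] yaw [-90.    0.1  -0. ] F [-0.12 -0.01 -2.25] gap 51.6
dx dy dz cm [-6.92 -0.16 26.31] spin to yaw0 -0.0
```

```bash
python3 -m jog '[{"grip":4,"dx":-0.5,"dy":0,"dz":2,"spin":0},{"grip":4,"dx":-1.5,"dy":0,"dz":6,"spin":0},{"grip":4,"dx":-3,"dy":0,"dz":11,"spin":0},{"grip":4,"dx":-4,"dy":0,"dz":16,"spin":0},{"grip":4,"dx":-5.5,"dy":0,"dz":21,"spin":0},{"grip":4,"dx":-6.5,"dy":0,"dz":25,"spin":0},{"grip":4,"dx":-6.9,"dy":0,"dz":26.3,"spin":0},{"grip":4,"dx":-6.9,"dy":0,"dz":26.3,"spin":0},{"grip":4,"dx":-6.9,"dy":0,"dz":26.3,"spin":0},{"grip":4,"dx":-6.9,"dy":0,"dz":26.3,"spin":0}]' 20; python3 g.py 526 254 99
python3 - <<'E'
from h import *
save(np.hstack([cam("top")[0][200:380,60:360],cam("side")[0][100:280,150:450]]),"bin1.png")
E
```

```text
clock: 25.5
eef_pos: [526.9, 252.9, 264.9]
eef_rot: [-1.571, 0.0, -0.002]
wrist_force: [-0.9, -0.5, -1.3]
finger_gap: 51.7
t 25.5 pos [526.9 252.9 264.9] yaw [-90.    0.   -0.1] F [-0.93 -0.49 -1.3 ] gap 51.7
dx dy dz cm [-0.09 16.59  0.12] spin to yaw0 -0.1
```

View pics/bin1.png

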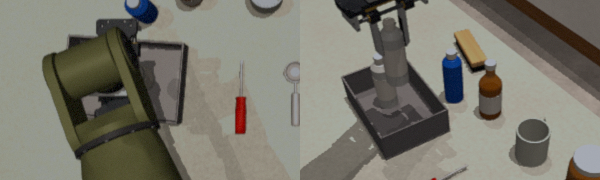

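C stands in the tub (at (380,75) in the picture); B hangs above the nearer half. The weight at rest is 1.3 N, so B is empty. Lower and release.

```bash
python3 -m jog '[{"grip":4,"dx":0,"dy":4,"dz":0,"spin":0},{"grip":4,"dx":0,"dy":9,"dz":0,"spin":0},{"grip":4,"dx":0,"dy":13,"dz":0,"spin":0},{"grip":4,"dx":0,"dy":15.2,"dz":0,"spin":0},{"grip":4,"dx":0,"dy":16.1,"dz":0,"spin":0},{"grip":4,"dx":0,"dy":16.5,"dz":0,"spin":0},{"grip":4,"dx":0,"dy":16.5,"dz":0,"spin":0},{"grip":4,"dx":0,"dy":16.5,"dz":0,"spin":0}]' 20;  python3 -m jog '[{"grip":9.4,"dx":0,"dy":0,"dz":0,"spin":0},{"grip":9.4,"dx":0,"dy":0,"dz":0,"spin":0},{"grip":9.4,"dx":0,"dy":0,"dz":0,"spin":0},{"grip":9.4,"dx":0,"dy":0,"dz":0,"spin":0},{"grip":9.4,"dx":0,"dy":0,"dz":0,"spin":0},{"grip":9.4,"dx":0,"dy":-3,"dz":0,"spin":0},{"grip":9.4,"dx":0,"dy":-8,"dz":0,"spin":0},{"grip":9.4,"dx":0,"dy":-13,"dz":0,"spin":0},{"grip":9.4,"dx":0,"dy":-16,"dz":0,"spin":0},{"grip":9.4,"dx":-6,"dy":-16,"dz":0,"spin":0},{"grip":9.4,"dx":-12,"dy":-16,"dz":0,"spin":0},{"grip":9.4,"dx":-17,"dy":-16,"dz":0,"spin":0},{"grip":9.4,"dx":-17,"dy":-16,"dz":0,"spin":0},{"grip":9.4,"dx":-17,"dy":-16,"dz":0,"spin":0}]' 20
python3 - <<'E'
from h import *
a=cam("top")[0];b=cam("side")[0]
save(np.hstack([cv2.resize(a[100:360,100:540],(400,236)),cv2.resize(b[130:480,170:560],(400,359))[:236]])if 0 else np.vstack([a[110:350,100:540],b[130:480,150:590]]),"end.png")
E
```

```text
clock: 26.6
eef_pos: [526.9, 254.0, 100.8]
eef_rot: [-1.57, -0.001, -0.001]
wrist_force: [-0.7, -0.4, -1.8]
finger_gap: 51.9
clock: 28.35
eef_pos: [357.1, 254.1, 260.2]
eef_rot: [-1.57, -0.001, -0.0]
wrist_force: [-0.3, 0.1, -0.8]
finger_gap: 94.0
```

View pics/end.png

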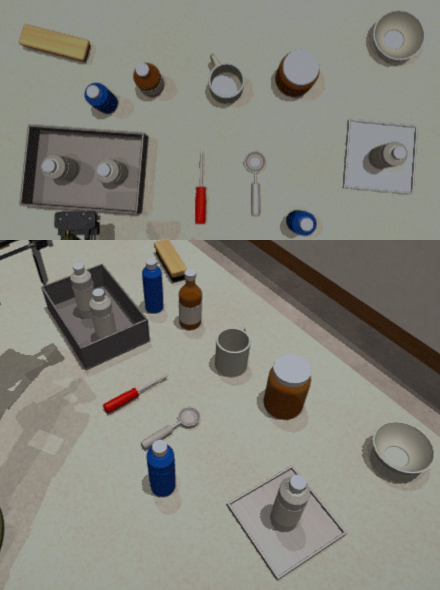

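The picture shows both empties standing in the tub, at (57,168) and (109,172). The full can stands in the tray at (390,155) in the top view with its cap up. The bystanders have not moved and the gripper is clear of everything.

```bash
python3 - <<'E'
from h import *
i,K,r,t=cam("top"); print(back(K,r,t,(497,263.5),162).round(1), monitor.read_state()["clock"]); print(ticket.sign_off())
E
```

```text
[ 548.2 -347.1  162. ] 28.5
the job is handed in; nothing more can be done
None
```

I handed the job in at 28.5 s of the 67 s limit. The sign-off gave no verdict, so the result rests on my own checks.

- **Full can:** can A weighed 5.0–5.3 N on the wrist, so it is the full one. I stood it in the drip tray and pressed its cap down. The wrist force passed the 5 N at which the cap is right down, reaching 11 N. I then let it spring back.
- **Empty cans:** can C read about 1 N. Can B read 2.2 N just after lifting and 1.3 N once settled. Both stand upright in the tub.
- **Last pictures:** the full can is upright in the tray with its cap up, and the bystanders and blue look-alikes are where they were. The gripper touches nothing.
- **Disagreements:** from the last top view I read the full can at (548, -347) mm; the placing pose was (551, -354). That is about 8 mm apart, but both are well inside the 56 mm tolerance around the tray centre. Setting the can down briefly pressed the tray with about 13 N before I eased off.

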